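# Find and flag the tight spot of a shelf pusher slide

### The job

The pusher slide for the medicine shelf drags at one place along its rail. By its black tab, stroke the white carriage slowly, first to the blue end until the blue buffer just gives and then the full way to the yellow end until the yellow buffer just gives, always gently and never ramming or crushing a buffer, feeling for the one tight spot. Then bring the carriage back, leave it standing in the middle of the tight spot and let go of it, slide the red flag along its own track until it is level with the carriage, let go, and leave the other things on the counter alone.

Things in the scene. Friction and masses are not known exactly. Their poses are not given: they have to be found in the camera images.
- slide: plywood board 190 (x) x 400 (y) x 12 mm fixed on the counter. Origin: centre of its underside; y runs along the rail from the blue to the yellow end. An aluminium rail 36 mm wide lies along y at x = +35 mm (top 30 mm up), a steel flag track along y at x = -55 mm (top 24 mm up). Dark steel end posts, 46 mm high, at y = -172 and +172 mm of the rail
- carriage: white carriage 50 (x) x 60 (y) mm on the rail, top 50 mm up, with a black tab. Origin below its middle, at counter height. Slides along the slide's y only: middle at y = -110 mm on meeting the blue buffer, +110 the yellow, 14 mm more as a buffer gives. Starts up to 40 mm off the blue buffer. Drag about 1 N, on the tight spot 6 to 13 N (most on its near ramp). Stays where left
- carriage_tab (a point): the point on the middle of the black tab of the carriage to grip, 75 mm above the counter; the tab is 24 (x) by 20 (y) mm and stands from 50 to 95 mm above the counter; axes as the slide's
- liner: liner hidden in the rail, fixed, origin as the slide's. One swelling of it cannot be seen, only felt through the carriage: flat top 14 mm long, a ramp of 6 mm at each side. The carriage is on its middle somewhere between y = -40 and +55 mm of the slide. It presses on the carriage with 5 N at the foot to 8 N at the top; elsewhere not at all
- buffer_blue: blue round spring buffer, 18 mm in diameter, at the -y end of the rail, 37 mm above the counter; origin: centre of the face that meets the carriage (slide y = -140 mm when at rest). It gives 1 mm for every 1.5 N; it must not be pressed with more than 20 N
- buffer_yellow: yellow round spring buffer, the same, at the +y end of the rail; origin: centre of its face (slide y = +140 mm when at rest)
- flag_tab (a point): grip point on the flag's red upright tab, 62 mm up; tab 20 (x) x 14 (y) mm, from 36 to 82 mm up, on a grey rider 28 x 30 mm. Slides along its track (the slide's y) with 1 N of drag, stays where left, starts within 35 mm of y = -110 mm. Level with the carriage when both tabs have the same y in the slide's frame; axes as the slide's
- carton_dark: dark carton with gold bands, 70 by 110 by 60 mm high, bystander; origin at the centre of its underside
- carton_red: red carton, 60 by 90 by 45 mm high, bystander; origin at the centre of its underside
- carton_gold: small gold carton, 45 by 60 by 75 mm high, bystander; origin at the centre of its underside
- jar: amber jar with white cap, 56 mm in diameter, 75 mm high, bystander; origin at the centre of its underside
- screwdriver: yellow-handled screwdriver, 160 mm long, lying on the near side of the slide, bystander; its long axis is x
- spare_sled: spare white sled with a clear paddle, 50 by 60 by 57 mm high, on the near side of the slide, bystander; origin at the centre of its underside

How it is judged (in metres and radians):
On the way, in this order (a step that is already met when the one before it is completed fails the run):
1. the carriage presses the blue buffer (over 1.5 N) (contact force between carriage and buffer_blue above 1.5 N), for 0.1 s.
2. the carriage presses the yellow buffer (over 1.5 N) (contact force between carriage and buffer_yellow above 1.5 N), for 0.1 s.
3. the carriage stands still on the tight spot (the liner presses on it with over 6 N), let go (contact force between carriage and liner above 6 N and linear speed of carriage below 0.005 m/s and contact force between the fingers and carriage below 0.3 N), for 0.2 s.
At the end, for the whole second after the job is handed in: the carriage stands still on the tight spot (the liner presses on it with over 6 N), the red flag is level with the carriage tab within 6 mm along the rail, and the robot touches neither (contact force between carriage and liner above 6 N and linear speed of carriage below 0.005 m/s and y of flag_tab in the frame of carriage_tab between -0.006 and 0.006 m and contact force between each of the arm, the fingers and slide below 0.3 N).
It fails at once if a buffer is rammed or crushed (over 20 N) (contact force between carriage and buffer_blue above 20 N or contact force between carriage and buffer_yellow above 20 N).
It fails at once if a bystander is moved by more than 20 mm (distance of any of carton_dark, carton_red, carton_gold, jar, screwdriver, spare_sled from where it was at the start of the episode above 0.02 m).
It also fails if it takes over 70 s, if anything falls off the work surface, if the arm or the gripper's body presses on something with over 40 N, if the wrist force passes 120 N, or if a joint passes its speed limit or range.

### The arm

A 7-joint arm with a two-finger parallel gripper is mounted at the origin on the work surface. World frame = base frame: x ahead of the robot, y to its left, z up, the work surface at z = 0. Lengths are in mm, angles in rad, forces in N, time in s.
With the tool pointing down it reaches from about 350 to 900 mm from the base axis. Payload 7.2 kg.
Tool frame: the origin (TCP) lies at the very end of the fingers, on their centre line; the grasp point (between the pads) lies robot.grip_depth behind it (robot.grip_depth is the distance from the TCP to the grasp point, in mm); z points along the fingers, y is the direction in which the jaws open and shut (so a half turn about z gives the same grasp; the last joint's range is limited). The gripper opens to 85 mm and grips with 20 to 120 N. Pads are 22 mm wide; open, the fingers measure 114 mm over their backs; the gripper's body (76 mm by 85 mm) begins 54 mm behind the grasp point. The pads swing forward as they close: fully open they stand 13 mm farther back than shut.
Start: joints at [1.261, 0.411, -0.013, 1.596, 0.006, 1.134, -0.082], TCP at [149.644, -606.824, 231.297] pointing down, gripper open.
Joint ranges: [-2.95, 2.95], [-0.29, 1.99], [-1.47, 1.44], [0.14, 2.54], [-1.03, 4.17], [0.13, 1.85], [-2.86, 2.86]. Speed limits (rad/s): [2.39, 2.39, 3.01, 3.01, 3.14, 3.14, 3.14].

### API

Orientations are given as a rotation vector (axis times angle).
In Python, from rig import robot, eyes gives the robot as it stands.
- The arm moves only by the tool arm_command, never from a script. Its argument "plan" is one flat list of numbers, 7 for each row, row after row: the shift along the tool's x, y, z in units of 20 cm (1.0 is 20 cm), then the turn, a rotation vector about the tool's x, y, z in units of 45 degrees (1.0 is 45 degrees), then the closure, from -1 (fully open) to 1 (shut). A call has 1 to 12 rows; each row is the pose to reach, as a shift and turn from the pose commanded when the call began, along the tool's axes at that moment; what a row does not reach only later rows make up. A row lasts 1/10 s, in which the tool goes at most 50 mm and 8.59 degrees, less where a joint would pass 70% of its speed; a pose out of reach is approached as far as the arm can. A call with a number of a shift or a turn outside -1 to 1 is refused whole. A call with a gripper value outside its range is refused whole. The fingers move at their own pace and stop on an object; "grip_force" is the grip in N (left out, the last holds). Time passes only in rows, so rows that repeat a pose let the fingers close. It gives the time, the measured TCP pose, the force and the opening at its end, in the units of the state.
- robot.state(): the state, without advancing time (a new reading comes with each control period).
- eyes.get_image(name): name is "scene" or "side" or "wrist"; returns (picture, depth): 384x512x3 uint8, red, green, blue; 384x512 float32, mm along the optical axis (not along the pixel's ray), 0 where there is no reading.
- eyes.camera_info(name): a dict with "vfov" (degrees; the focal length in pixels is half the picture's height over the tangent of half this angle, whatever the lens; pixels are square), "cx", "cy" (the principal point, pixels), "k1" (the pictures are not rectified: a ray, as slopes to the right and down, at radius r is drawn at 1 + k1 r^2 times it, then the intrinsics apply), "extrinsics" (4x4, takes a point from world to camera coordinates). Camera axes: x right, y up, looking along -z (the intrinsics and any distortion apply to the point x, -y, -z); pixel columns grow to the right and rows downward; lengths in mm; the calibration is good to about 2 mm. A picture is of the moment at which its call begins: read the wrist's pose just before it. camera_info takes no time and is no camera call; for the wrist camera it gives the pose at the moment of the call.
- robot.finish_job(): hands the job in, once; it reports no verdict.
The state is a dict: "time_s": time; "joint_pos": joint angles; "joint_vel": joint speeds; "effort": joint torques, N m; "tool_pos": TCP position; "tcp_rot": TCP orientation; "ft_force": force on the tool from outside, world axes, zero at the start; "torque": the same for the moment, N m; "width": opening from 0.0 (shut) to 1.0 (fully open).
Only numpy, scipy, OpenCV 4.12 (cv2) and the standard library are available. Lean on these libraries where they do the work, as an engineer would, in place of code of your own. Each camera call takes 0.05 s, during which the arm holds its last target. There are 200 camera calls.

## Working session

There is one attempt and no reset: what is moved stays moved. The work goes in short steps, Python scripts to look and compute and a tool call to move; the robot and the scene stay as the last step left them, time stands still between calls to the robot, and variables do not carry over. Pictures are saved under pics/ and viewed, about 8 in all and at most 12, crops included, and the job is handed in when it is done.

Besides the shell and the picture viewer there is one more tool, called after "Emit:" as a command line: name --argument value ..., lists and objects as JSON in quotes. arm_command: Moves the arm, as the interface text tells. Its arguments: {"type":"object","properties":{"plan":{"type":"array"},"grip_force":{"type":"number"}},"required":["plan"]}

```bash
ls; mkdir -p pics
cat > h.py <<'E'
import numpy as np, cv2
from rig import robot, eyes
def cam(n):
    i=eyes.camera_info(n); im,d=eyes.get_image(n); return i,im,d
def save(n,im): cv2.imwrite('pics/'+n,cv2.cvtColor(im,cv2.COLOR_RGB2BGR))
def ray(i,u,v,H=384):
    f=H/2/np.tan(np.radians(i['vfov'])/2); K=np.array([[f,0,i['cx']],[0,f,i['cy']],[0,0,1.]])
    p=cv2.undistortPoints(np.array([[[u,v]]],float),K,np.array([i['k1'],0,0,0.]))[0,0]
    E=np.array(i['extrinsics']); R=E[:3,:3]; c=-R.T@E[:3,3]
    return c, R.T@np.array([p[0],-p[1],-1.])
def onplane(i,u,v,z):
    c,d=ray(i,u,v); return c+d*(z-c[2])/d[2]
def cloud(i,d):
    f=384/2/np.tan(np.radians(i['vfov'])/2); K=np.array([[f,0,i['cx']],[0,f,i['cy']],[0,0,1.]])
    vv,uu=np.mgrid[:384,:512]; p=cv2.undistortPoints(np.stack([uu,vv],-1).reshape(-1,1,2).astype(float),K,np.array([i['k1'],0,0,0.]))[:,0]
    q=np.c_[p[:,0],-p[:,1],-np.ones(len(p))]*d.reshape(-1,1)
    E=np.array(i['extrinsics']); return ((q-E[:3,3])@E[:3,:3]).reshape(384,512,3)
E
python3 - <<'E'
from h import *
s=robot.state(); print({k:np.round(v,3) for k,v in s.items()}, robot.grip_depth)
ims=[]
for n in('scene','side','wrist'):
    i,im,d=cam(n); save(n+'0.png',im); np.save(n+'0.npy',cloud(i,d)); E=np.array(i['extrinsics']); print(n,i['vfov'],i['k1'],np.round(-E[:3,:3].T@E[:3,3]),(d>0).mean())
E
```

```text
pics
{'time_s': np.float64(0.0), 'joint_pos': array([ 1.261,  0.412, -0.013,  1.597,  0.006,  1.134, -0.082]), 'joint_vel': array([-0.001,  0.002,  0.   , -0.001,  0.001,  0.   , -0.002]), 'effort': array([-0.0000e+00, -6.0062e+01,  6.8200e-01, -2.9941e+01,  1.4000e-02,
        1.1000e-02,  0.0000e+00]), 'tool_pos': array([ 149.517, -606.342,  230.444]), 'tcp_rot': array([-3.117, -0.379,  0.   ]), 'ft_force': array([-0.167,  0.742, -0.075]), 'torque': array([-0.006, -0.037, -0.038]), 'width': np.float64(1.003)} 18.700000000000003
scene 49.20510810350677 -0.15805294834559655 [ 883. -365.  870.] 0.9958445231119791
side 47.97905294445786 0.016858086777554307 [ 235. -581.  619.] 0.9960225423177084
wrist 65.01913079640305 -0.048949461154858 [ 231. -586.  374.] 0.99591064453125
```

View pics/scene0.png

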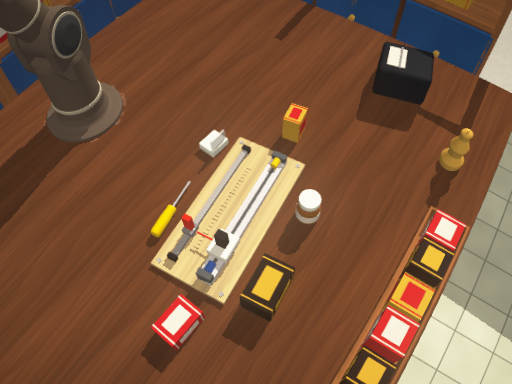

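View pics/side0.png

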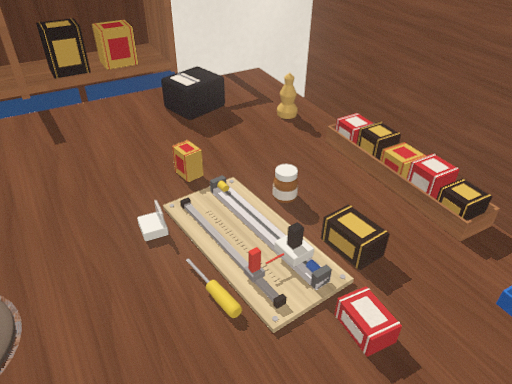

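The scene view shows the board with its blue end at about (210,265) px and its yellow end at (275,160). The black tab is at (222,238) and the red flag at (187,222). The side view agrees: tab at (295,237), flag at (254,260).

Run:
```python
from h import *
for n in('scene','side'):
    P=np.load(n+'0.npy'); im=cv2.imread(f'pics/{n}0.png'); hsv=cv2.cvtColor(im,cv2.COLOR_BGR2HSV); h,s,v=[hsv[...,k].astype(int) for k in range(3)]
    z=P[...,2]
    roi=(P[...,0]>200)&(P[...,0]<900)&(abs(P[...,1])<700)
    m=((h>12)&(h<28)&(s>40)&(s<150)&(v>130)&(z>2)&(z<22)&roi).astype(np.uint8)
    k,l,st,_=cv2.connectedComponentsWithStats(cv2.morphologyEx(m,cv2.MORPH_OPEN,np.ones((3,3))))
    q=P[m>0][:, :]
    # keep largest cluster region
    b=1+np.argmax(st[1:,4]); c=P[l==b]; ctr=c.mean(0); q=q[np.linalg.norm(q[:,:2]-ctr[:2],axis=1)<260]
    r=cv2.minAreaRect(q[:,:2].astype(np.float32)); print(n,'board z',np.median(q[:,2]),r)
    ctr=np.array(r[0]); near=(np.linalg.norm(P[...,:2]-ctr,axis=2)<230)
    for nm,mm in dict(blue=(h>100)&(h<130)&(s>110)&(v>50)&(z>15),yellow=(h>22)&(h<34)&(s>170)&(z>20)&(z<60),red=((h<8)|(h>172))&(s>150)&(z>45),black=(v<50)&(z>55),white=(s<40)&(v>190)&(z>42)).items():
        kk,ll,ss,_=cv2.connectedComponentsWithStats((mm&near).astype(np.uint8))
        for j in range(1,kk):
            if ss[j,4]>25:
                p=P[ll==j]; print(' ',nm,ss[j],np.round(p.mean(0)),np.round(np.percentile(p,5,axis=0)),np.round(np.percentile(p,95,axis=0)))
```

```text
scene board z 12.008265576895408 ((533.8768310546875, -57.385009765625), (477.9281311035156, 328.4950866699219), 78.87129211425781)
  blue [205 261  10  12  73] [ 605. -167.   44.] [ 598. -177.   41.] [ 611. -158.   47.]
  yellow [271 158   9  10  54] [571. 131.  44.] [565. 121.  37.] [576. 143.  48.]
  yellow [151 205  24  30 249] [ 438. -136.   24.] [ 427. -170.   21.] [ 449. -100.   27.]
  yellow [267 266  15  16  77] [ 728. -111.   59.] [ 710. -120.   57.] [ 741. -103.   60.]
  red [181 214  13  15 125] [ 510. -121.   71.] [ 500. -125.   48.] [ 518. -113.   84.]
  red [172 298  11   9  28] [ 599. -267.   46.] [ 592. -276.   45.] [ 608. -262.   47.]
  white [210 133  13  13  66] [412. 102.  52.] [408.  86.  44.] [414. 120.  59.]
  white [299 189  20  20 320] [698.  72.  75.] [679.  53.  73.] [717.  93.  77.]
  white [207 229  32  31 381] [ 604. -117.   50.] [ 579. -140.   47.] [621. -84.  52.]
side board z 12.903511323905771 ((530.9241943359375, -52.52891540527344), (470.5728454589844, 354.9226379394531), 85.18743133544922)
  blue [306 260  14  12  92] [ 600. -167.   45.] [ 594. -177.   40.] [ 607. -157.   48.]
  yellow [218 296  10  14  28] [ 428. -147.   22.] [ 425. -158.   20.] [ 431. -136.   24.]
  yellow [227 304  14  10  47] [ 440. -169.   23.] [ 430. -173.   20.] [ 449. -163.   26.]
  red [249 247  12  24 229] [ 505. -122.   69.] [ 497. -125.   48.] [ 515. -114.   84.]
  red [337 288  26  12  53] [ 616. -252.   46.] [ 593. -254.   45.] [ 639. -249.   47.]
  red [341 295  17  13  73] [ 605. -264.   46.] [ 593. -270.   45.] [ 622. -259.   48.]
  white [275 164  22  13 204] [697.  74.  76.] [678.  54.  74.] [715.  95.  78.]
  white [155 201   7  16  38] [409. 107.  57.] [406.  88.  52.] [412. 128.  59.]
  white [274 235  39  25 288] [ 589. -115.   51.] [ 572. -140.   49.] [619. -86.  52.]
  white [339 291  23  10  30] [ 615. -256.   46.] [ 595. -258.   45.] [ 633. -254.   48.]
```

Run:
```python
from h import *
for n in('scene','side'):
    P=np.load(n+'0.npy'); im=cv2.imread(f'pics/{n}0.png'); hsv=cv2.cvtColor(im,cv2.COLOR_BGR2HSV); h,s,v=[hsv[...,k].astype(int) for k in range(3)]
    z=P[...,2]
    ctr=np.array([550,-25]); near=np.linalg.norm(P[...,:2]-ctr,axis=2)<235
    m=((h>10)&(h<30)&(s>30)&(s<150)&(v>120)&(z>7)&(z<17)&near).astype(np.uint8)
    m=cv2.morphologyEx(m,cv2.MORPH_OPEN,np.ones((3,3),np.uint8))
    m2=cv2.morphologyEx(m,cv2.MORPH_CLOSE,np.ones((15,15),np.uint8))
    k,l,st,_=cv2.connectedComponentsWithStats(m2); b=1+np.argmax(st[1:,4])
    q=P[(l==b)&(m>0)][:,:2].astype(np.float32)
    r=cv2.minAreaRect(q); print(n,r, len(q))
    # tabs: dark, z 60..97
    mm=(v<75)&(z>55)&(z<100)&near
    kk,ll,ss,_=cv2.connectedComponentsWithStats(mm.astype(np.uint8))
    for j in range(1,kk):
        if ss[j,4]>15:
            p=P[ll==j]; print(' black',ss[j],np.round(p.mean(0)),np.round(np.percentile(p,5,axis=0)),np.round(np.percentile(p,95,axis=0)))
    a=(r[2]-90 if r[1][0]>r[1][1] else r[2]); print('yaw',a)
    a=np.radians(a)
    R=np.array([[np.cos(a),-np.sin(a)],[np.sin(a),np.cos(a)]])
    L=(P[...,:2]-np.array(r[0]))@R
    for nm,mk in dict(redtop=(((h<8)|(h>172))&(s>150)&(z>79)&(z<86)),tabtop=(z>91)&(z<99)&(v<110),carrtop=(z>47)&(z<53)&(s<60)&(v>150),rail=(z>28)&(z<33)&(s<60),track=(z>21.5)&(z<26.5)&(s<60),posts=(z>43)&(z<48.5)&(v<130)&(s<90),blue=(h>100)&(h<130)&(s>110)&(z>36),yel=(h>20)&(h<34)&(s>150)&(z>36)&(z<60)).items():
        k2=mk&near&(abs(L[...,0])<100)&(abs(L[...,1])<205)
        if k2.sum(): print('  ',nm,k2.sum(),np.round(L[k2].mean(0),1),np.round(np.percentile(L[k2],[3,97],axis=0),1).tolist(),np.round(np.median(z[k2]),1))
```

```text
scene ((551.9380493164062, -20.789627075195312), (191.82237243652344, 401.54547119140625), 6.32706356048584) 8255
 black [215 236  14  12 100] [ 603. -118.   77.] [ 591. -122.   58.] [ 610. -109.   94.]
 black [270 256  25  14  39] [730. -80.  60.] [704. -83.  58.] [754. -77.  62.]
 black [243 260  50  41 470] [ 725. -128.   60.] [ 697. -175.   57.] [757. -91.  62.]
 black [240 297  12   6  34] [ 711. -187.   59.] [ 701. -190.   56.] [ 720. -184.   62.]
yaw 6.32706356048584
   redtop 51 [-54.6 -92.6] [[-64.3, -98.9], [-45.0, -86.4]] 82.4
   tabtop 93 [ 36.3 -97.2] [[25.1, -105.4], [47.5, -88.7]] 94.9
   carrtop 365 [  40.5 -101.6] [[13.4, -125.0], [59.7, -67.0]] 49.6
   rail 1230 [33.  13.9] [[16.4, -152.9], [50.9, 141.4]] 30.2
   track 637 [-40.4  -7.1] [[-61.2, -157.3], [51.8, 149.4]] 24.1
   posts 173 [ 35.3 -35.4] [[18.9, -179.2], [51.7, 178.1]] 46.0
   blue 73 [  36.7 -151.7] [[29.5, -161.8], [43.5, -141.1]] 44.0
   yel 63 [ 35.2 149.4] [[28.0, 138.9], [41.5, 162.3]] 44.7
side ((550.6982421875, -20.29583740234375), (191.66415405273438, 401.8655700683594), 6.617430210113525) 8475
[... 181 characters left out ...]
3  16  25 301] [ 593. -117.   81.] [ 584. -122.   59.] [ 606. -107.   96.]
 black [362 241  11  10  52] [ 709. -187.   60.] [ 698. -190.   56.] [ 720. -184.   62.]
yaw 6.617430210113525
   redtop 72 [-55.6 -92.8] [[-64.6, -98.2], [-46.7, -86.7]] 82.6
   tabtop 115 [ 33.7 -97.4] [[23.2, -105.9], [45.5, -87.0]] 95.6
   carrtop 412 [  28.7 -103. ] [[10.2, -125.2], [56.9, -69.1]] 50.5
   rail 1355 [26.   9.9] [[-59.9, -168.2], [51.5, 158.8]] 31.0
   track 938 [-41.3 -10.3] [[-62.1, -169.7], [18.4, 153.3]] 24.7
   posts 198 [ 33.4 -60.4] [[17.7, -179.6], [51.5, 177.3]] 46.6
   blue 92 [  31.8 -151.6] [[26.4, -161.3], [39.6, -141.2]] 45.0
   yel 69 [ 33.5 148.6] [[27.1, 138.8], [43.9, 162.7]] 44.8
```

Emit:
arm_command --plan '[0.92,-0.62,0,0,0,0.165,-1,0.92,-0.62,0,0,0,0.165,-1,0.92,-0.62,0,0,0,0.165,-1,0.92,-0.62,0,0,0,0.165,-1,0.92,-0.62,0,0,0,0.165,-1,0.92,-0.62,0,0,0,0.165,-1]' --grip_force 50

```text
time_s: 0.75
tool_pos: [301.8, -439.1, 231.4]
tcp_rot: [-3.135, -0.186, -0.002]
ft_force: [-0.3, -0.3, -0.1]
width: 1.0
```

Emit:
arm_command --plan '[0,0,0,0,0,0,-1,0,0,0,0,0,0,-1]'

```text
time_s: 0.95
tool_pos: [297.4, -443.4, 231.1]
tcp_rot: [3.137, 0.173, -0.001]
ft_force: [0.2, -0.8, -0.3]
width: 0.998
```

Emit:
arm_command --plan '[0.83,-0.73,0,0,0,0,-1,0.83,-0.73,0,0,0,0,-1,0.83,-0.73,0,0,0,0,-1,0.83,-0.73,0,0,0,0,-1,0.83,-0.73,0,0,0,0,-1,0.83,-0.73,0,0,0,0,-1]'

```text
time_s: 1.55
tool_pos: [449.2, -276.6, 231.1]
tcp_rot: [-3.135, -0.182, -0.001]
ft_force: [-0.5, -0.4, 0.2]
width: 1.002
```

Emit:
arm_command --plan '[0.83,-0.73,0.25,0,0,0,-1,0.83,-0.73,0.25,0,0,0,-1,0.83,-0.73,0.25,0,0,0,-1,0.83,-0.73,0.25,0,0,0,-1,0.83,-0.73,0.25,0,0,0,-1,0.83,-0.73,0.25,0,0,0,-1,0.83,-0.73,0.25,0,0,0,-1,0.83,-0.73,0.25,0,0,0,-1]'

```text
time_s: 2.35
tool_pos: [594.9, -118.1, 181.3]
tcp_rot: [3.136, 0.17, -0.001]
ft_force: [-0.2, 0.1, -0.5]
width: 1.004
```

```bash
cat > st.py <<'E'
from h import *
O=np.array([551.3,-20.5]); a=np.radians(6.45); R=np.array([[np.cos(a),-np.sin(a)],[np.sin(a),np.cos(a)]])
def sl(p): return (np.array(p)[:2]-O)@R
E
python3 - <<'E'
from st import *
i,im,d=cam('wrist'); save('w1.png',im); s=robot.state(); P=cloud(i,d)
print(s['time_s'],s['tool_pos'],s['tcp_rot'],sl(s['tool_pos']))
L=(P[...,:2]-O)@R; z=P[...,2]; v=im.max(2)
k=(z>91)&(z<99)&(v<110)&(abs(L[...,0]-35)<40); print(k.sum(),L[k].mean(0),np.percentile(L[k],[2,98],axis=0).tolist())
E
```

```text
2.4 [ 595.02807792 -117.89321672  181.52958869] [ 3.13569275e+00  1.70432746e-01 -3.09214721e-04] [  32.51051514 -101.68898596]
700 [ 37.05398625 -96.63481755] [[24.828903046154206, -105.69393469358063], [47.868472260814116, -87.14201611475904]]
```

View pics/w1.png

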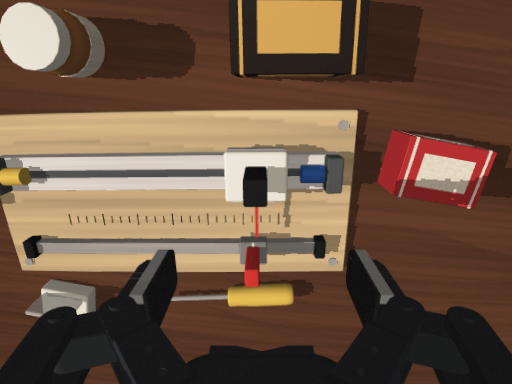

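The wrist view shows the black tab at (255,187) px and the red flag at (253,265), with nothing in the way of the fingers. The tab position matches the two fixed cameras to within 1 mm in y, so I'll descend and grip.

Emit:
arm_command --plan '[0.015,-0.022,0.2,0,0,0,-1,0.015,-0.022,0.4,0,0,0,-1,0.015,-0.022,0.55,0,0,0,-1,0.015,-0.022,0.627,0,0,0,-1,0.015,-0.022,0.627,0,0,0,-1,0.015,-0.022,0.627,0,0,0,-1]'

```text
time_s: 3.0
tool_pos: [598.9, -111.1, 57.1]
tcp_rot: [3.136, 0.175, 0.002]
ft_force: [0.3, 0.0, 1.0]
width: 1.003
```

Emit:
arm_command --plan '[0,0,0,0,0,0,1,0,0,0,0,0,0,1,0,0,0,0,0,0,1,0,0,0,0,0,0,1,0,0,0,0,0,0,1,0,0,0,0,0,0,1,0,0,0,0,0,0,1,0,0,0,0,0,0,1]' --grip_force 50

```text
time_s: 3.8
tool_pos: [598.6, -110.5, 56.4]
tcp_rot: [3.136, 0.176, 0.001]
ft_force: [-1.1, -0.2, 6.0]
width: 0.23
```

Run:
```python
from st import *
for _ in range(2):
    i,im,d=cam('side'); s=robot.state(); print(s['time_s'],s['tool_pos'],sl(s['tool_pos']),s['ft_force'],s['ft_force'][:2]@R,s['width'])
save('s2.png',cv2.resize(im[150:330,180:400],None,fx=2.5,fy=2.5))
```

```text
3.85 [ 598.57306031 -110.46794699   56.44049268] [ 36.86718469 -94.70894577] [-1.49436896 -0.13351938  5.45100019] [-1.49990905  0.03519737] 0.2259078533839449
3.9 [ 598.59311588 -110.47332215   56.45750665] [ 36.88650949 -94.71653987] [-1.56456413 -0.17458909  5.64563599] [-1.57427352  0.00227307] 0.22696798445625418
```

Emit:
arm_command --plan '[0,0.01,0,0,0,0,1,0,0.02,0,0,0,0,1,0,0.03,0,0,0,0,1,0,0.04,0,0,0,0,1,0,0.05,0,0,0,0,1,0,0.06,0,0,0,0,1]'

```text
time_s: 4.5
tool_pos: [599.9, -121.9, 56.4]
tcp_rot: [-3.136, -0.177, -0.001]
ft_force: [-1.9, 1.3, 6.1]
width: 0.225
```

Emit:
arm_command --plan '[0,0.006,0,0,0,0,1,0,0.012,0,0,0,0,1,0,0.018,0,0,0,0,1]'

```text
time_s: 4.8
tool_pos: [600.3, -125.5, 56.5]
tcp_rot: [-3.136, -0.177, -0.001]
ft_force: [-1.7, 1.1, 6.4]
width: 0.224
```

Emit:
arm_command --plan '[0,0.006,0,0,0,0,1,0,0.012,0,0,0,0,1,0,0.012,0,0,0,0,1]'

```text
time_s: 5.1
tool_pos: [600.6, -127.8, 56.4]
tcp_rot: [-3.136, -0.177, -0.001]
ft_force: [-2.9, 1.4, 6.5]
width: 0.228
```

Emit:
arm_command --plan '[0,0.006,0,0,0,0,1,0,0.012,0,0,0,0,1,0,0.012,0,0,0,0,1]'

```text
time_s: 5.4
tool_pos: [600.7, -129.2, 56.4]
tcp_rot: [-3.135, -0.178, -0.0]
ft_force: [-2.1, 3.8, 6.8]
width: 0.224
```

Emit:
arm_command --plan '[0,0.006,0,0,0,0,1,0,0.01,0,0,0,0,1,0,0.01,0,0,0,0,1,0,0.01,0,0,0,0,1]'

```text
time_s: 5.8
tool_pos: [600.9, -130.4, 56.5]
tcp_rot: [-3.135, -0.178, -0.0]
ft_force: [-3.3, 5.1, 6.9]
width: 0.23
```

Emit:
arm_command --plan '[0,-0.0125,0,0,0,0,1,0,-0.025,0,0,0,0,1,0,-0.0375,0,0,0,0,1,0,-0.05,0,0,0,0,1,0,-0.0625,0,0,0,0,1,0,-0.075,0,0,0,0,1,0,-0.0875,0,0,0,0,1,0,-0.1,0,0,0,0,1,0,-0.1125,0,0,0,0,1,0,-0.125,0,0,0,0,1,0,-0.1375,0,0,0,0,1,0,-0.15,0,0,0,0,1]'

```text
time_s: 7.0
tool_pos: [597.7, -103.2, 56.5]
tcp_rot: [3.136, 0.176, 0.001]
ft_force: [-1.1, -0.3, 5.9]
width: 0.229
```

Emit:
arm_command --plan '[0,-0.0125,0,0,0,0,1,0,-0.025,0,0,0,0,1,0,-0.0375,0,0,0,0,1,0,-0.05,0,0,0,0,1,0,-0.0625,0,0,0,0,1,0,-0.075,0,0,0,0,1,0,-0.0875,0,0,0,0,1,0,-0.1,0,0,0,0,1,0,-0.1125,0,0,0,0,1,0,-0.125,0,0,0,0,1]'

```text
time_s: 8.0
tool_pos: [594.9, -78.3, 56.5]
tcp_rot: [3.136, 0.176, 0.001]
ft_force: [-1.7, -1.6, 6.4]
width: 0.229
```

Emit:
arm_command --plan '[0,-0.0125,0,0,0,0,1,0,-0.025,0,0,0,0,1,0,-0.0375,0,0,0,0,1]'

```text
time_s: 8.3
tool_pos: [594.0, -70.8, 56.4]
tcp_rot: [3.136, 0.176, 0.001]
ft_force: [-2.5, -1.7, 6.5]
width: 0.226
```

Emit:
arm_command --plan '[0,-0.0125,0,0,0,0,1,0,-0.025,0,0,0,0,1,0,-0.0375,0,0,0,0,1]'

```text
time_s: 8.6
tool_pos: [593.1, -63.4, 56.4]
tcp_rot: [3.136, 0.176, 0.001]
ft_force: [-0.4, -0.7, 6.1]
width: 0.227
```

Emit:
arm_command --plan '[0,-0.0125,0,0,0,0,1,0,-0.025,0,0,0,0,1,0,-0.0375,0,0,0,0,1]'

```text
time_s: 8.9
tool_pos: [592.3, -55.9, 56.4]
tcp_rot: [3.136, 0.176, 0.001]
ft_force: [-0.4, -1.6, 5.6]
width: 0.232
```

Emit:
arm_command --plan '[0,-0.0125,0,0,0,0,1,0,-0.025,0,0,0,0,1,0,-0.0375,0,0,0,0,1]'

```text
time_s: 9.2
tool_pos: [591.4, -48.4, 56.4]
tcp_rot: [3.136, 0.176, 0.001]
ft_force: [-1.5, -1.0, 6.7]
width: 0.228
```

Emit:
arm_command --plan '[0,-0.0125,0,0,0,0,1,0,-0.025,0,0,0,0,1,0,-0.0375,0,0,0,0,1]'

```text
time_s: 9.5
tool_pos: [590.6, -41.0, 56.4]
tcp_rot: [3.136, 0.176, 0.001]
ft_force: [-2.5, -1.6, 6.8]
width: 0.227
```

Emit:
arm_command --plan '[0,-0.0125,0,0,0,0,1,0,-0.025,0,0,0,0,1,0,-0.0375,0,0,0,0,1]'

```text
time_s: 9.8
tool_pos: [589.7, -33.5, 56.4]
tcp_rot: [3.136, 0.176, 0.0]
ft_force: [-2.0, -2.1, 7.1]
width: 0.227
```

Emit:
arm_command --plan '[0,-0.0125,0,0,0,0,1,0,-0.025,0,0,0,0,1,0,-0.0375,0,0,0,0,1]'

```text
time_s: 10.1
tool_pos: [588.9, -26.0, 56.4]
tcp_rot: [3.136, 0.176, 0.0]
ft_force: [-1.9, -1.2, 7.2]
width: 0.225
```

Emit:
arm_command --plan '[0,-0.0125,0,0,0,0,1,0,-0.025,0,0,0,0,1,0,-0.0375,0,0,0,0,1]'

```text
time_s: 10.4
tool_pos: [588.0, -18.6, 56.4]
tcp_rot: [3.136, 0.176, 0.0]
ft_force: [-1.5, -2.1, 6.5]
width: 0.23
```

Emit:
arm_command --plan '[0,-0.0125,0,0,0,0,1,0,-0.025,0,0,0,0,1,0,-0.0375,0,0,0,0,1]'

```text
time_s: 10.7
tool_pos: [587.2, -11.5, 56.4]
tcp_rot: [3.136, 0.176, 0.0]
ft_force: [-0.6, -4.9, 7.1]
width: 0.23
```

Emit:
arm_command --plan '[0,-0.0125,0,0,0,0,1,0,-0.025,0,0,0,0,1,0,-0.0375,0,0,0,0,1]'

```text
time_s: 11.0
tool_pos: [586.7, -7.4, 56.4]
tcp_rot: [3.133, 0.172, 0.001]
ft_force: [-0.2, -12.4, 5.8]
width: 0.226
```

Emit:
arm_command --plan '[0,-0.0125,0,0,0,0,1,0,-0.025,0,0,0,0,1,0,-0.0375,0,0,0,0,1]'

```text
time_s: 11.3
tool_pos: [585.7, 1.1, 56.5]
tcp_rot: [3.134, 0.173, 0.001]
ft_force: [-1.0, -7.5, 6.8]
width: 0.229
```

Emit:
arm_command --plan '[0,-0.0125,0,0,0,0,1,0,-0.025,0,0,0,0,1,0,-0.0375,0,0,0,0,1]'

```text
time_s: 11.6
tool_pos: [584.8, 9.0, 56.5]
tcp_rot: [3.134, 0.173, 0.0]
ft_force: [-2.0, -4.7, 6.7]
width: 0.226
```

Emit:
arm_command --plan '[0,-0.0125,0,0,0,0,1,0,-0.025,0,0,0,0,1,0,-0.0375,0,0,0,0,1]'

```text
time_s: 11.9
tool_pos: [583.7, 18.6, 56.4]
tcp_rot: [3.136, 0.176, 0.0]
ft_force: [-2.0, -1.4, 6.9]
width: 0.228
```

Emit:
arm_command --plan '[0,-0.0125,0,0,0,0,1,0,-0.025,0,0,0,0,1,0,-0.0375,0,0,0,0,1]'

```text
time_s: 12.2
tool_pos: [582.8, 26.2, 56.4]
tcp_rot: [3.136, 0.176, 0.0]
ft_force: [-2.7, -0.6, 7.1]
width: 0.228
```

Emit:
arm_command --plan '[0,-0.0125,0,0,0,0,1,0,-0.025,0,0,0,0,1,0,-0.0375,0,0,0,0,1]'

```text
time_s: 12.5
tool_pos: [582.0, 33.6, 56.4]
tcp_rot: [3.136, 0.176, 0.0]
ft_force: [-3.1, -1.8, 7.8]
width: 0.227
```

Emit:
arm_command --plan '[0,-0.0125,0,0,0,0,1,0,-0.025,0,0,0,0,1,0,-0.0375,0,0,0,0,1]'

```text
time_s: 12.8
tool_pos: [581.1, 41.1, 56.4]
tcp_rot: [3.136, 0.176, 0.0]
ft_force: [-2.5, -1.7, 7.4]
width: 0.226
```

Emit:
arm_command --plan '[0,-0.0125,0,0,0,0,1,0,-0.025,0,0,0,0,1,0,-0.0375,0,0,0,0,1,0,-0.05,0,0,0,0,1,0,-0.0625,0,0,0,0,1,0,-0.075,0,0,0,0,1,0,-0.0875,0,0,0,0,1,0,-0.1,0,0,0,0,1,0,-0.1125,0,0,0,0,1,0,-0.125,0,0,0,0,1,0,-0.1375,0,0,0,0,1,0,-0.15,0,0,0,0,1]'

```text
time_s: 14.0
tool_pos: [577.8, 71.0, 56.4]
tcp_rot: [3.136, 0.176, -0.0]
ft_force: [-3.1, -2.6, 7.6]
width: 0.223
```

Emit:
arm_command --plan '[0,-0.0125,0,0,0,0,1,0,-0.025,0,0,0,0,1,0,-0.0375,0,0,0,0,1,0,-0.05,0,0,0,0,1,0,-0.0625,0,0,0,0,1,0,-0.07,0,0,0,0,1]'

```text
time_s: 14.6
tool_pos: [576.1, 85.1, 56.4]
tcp_rot: [3.136, 0.177, -0.0]
ft_force: [-3.3, -1.2, 8.5]
width: 0.23
```

Emit:
arm_command --plan '[0,-0.0075,0,0,0,0,1,0,-0.015,0,0,0,0,1,0,-0.0225,0,0,0,0,1]'

```text
time_s: 14.9
tool_pos: [575.6, 89.4, 56.4]
tcp_rot: [3.136, 0.176, -0.0]
ft_force: [-3.2, -1.8, 7.4]
width: 0.232
```

Emit:
arm_command --plan '[0,-0.006,0,0,0,0,1,0,-0.012,0,0,0,0,1,0,-0.0125,0,0,0,0,1]'

```text
time_s: 15.2
tool_pos: [575.3, 92.0, 56.4]
tcp_rot: [3.136, 0.177, -0.0]
ft_force: [-3.1, -1.6, 7.8]
width: 0.225
```

Emit:
arm_command --plan '[0,-0.006,0,0,0,0,1,0,-0.0125,0,0,0,0,1,0,-0.0125,0,0,0,0,1]'

```text
time_s: 15.5
tool_pos: [575.1, 93.8, 56.4]
tcp_rot: [3.136, 0.176, -0.0]
ft_force: [-3.4, -2.8, 6.8]
width: 0.228
```

Emit:
arm_command --plan '[0,-0.006,0,0,0,0,1,0,-0.0125,0,0,0,0,1,0,-0.0125,0,0,0,0,1]'

```text
time_s: 15.8
tool_pos: [574.9, 95.4, 56.4]
tcp_rot: [3.135, 0.175, -0.001]
ft_force: [-2.7, -3.4, 8.1]
width: 0.225
```

Emit:
arm_command --plan '[0,-0.006,0,0,0,0,1,0,-0.0125,0,0,0,0,1,0,-0.0125,0,0,0,0,1,0,-0.0125,0,0,0,0,1]'

```text
time_s: 16.2
tool_pos: [574.7, 96.9, 56.4]
tcp_rot: [3.134, 0.174, -0.001]
ft_force: [-3.1, -7.2, 8.9]
width: 0.226
```

Emit:
arm_command --plan '[0,0.0125,0,0,0,0,1,0,0.025,0,0,0,0,1,0,0.0375,0,0,0,0,1,0,0.05,0,0,0,0,1,0,0.0625,0,0,0,0,1,0,0.075,0,0,0,0,1,0,0.0875,0,0,0,0,1,0,0.1,0,0,0,0,1,0,0.1125,0,0,0,0,1,0,0.125,0,0,0,0,1,0,0.1375,0,0,0,0,1,0,0.15,0,0,0,0,1]'

```text
time_s: 17.4
tool_pos: [577.8, 70.2, 56.4]
tcp_rot: [-3.136, -0.177, 0.0]
ft_force: [-2.9, 1.0, 7.4]
width: 0.226
```

Emit:
arm_command --plan '[0,0.0125,0,0,0,0,1,0,0.025,0,0,0,0,1,0,0.0375,0,0,0,0,1,0,0.05,0,0,0,0,1,0,0.0625,0,0,0,0,1,0,0.075,0,0,0,0,1,0,0.0875,0,0,0,0,1,0,0.1,0,0,0,0,1,0,0.1125,0,0,0,0,1,0,0.125,0,0,0,0,1,0,0.1375,0,0,0,0,1,0,0.15,0,0,0,0,1]'

```text
time_s: 18.6
tool_pos: [581.2, 40.3, 56.4]
tcp_rot: [-3.136, -0.177, 0.0]
ft_force: [-2.6, 1.2, 7.5]
width: 0.23
```

Emit:
arm_command --plan '[0,0.0125,0,0,0,0,1,0,0.025,0,0,0,0,1,0,0.0375,0,0,0,0,1,0,0.05,0,0,0,0,1,0,0.0625,0,0,0,0,1]'

```text
time_s: 19.1
tool_pos: [582.7, 27.9, 56.4]
tcp_rot: [-3.136, -0.177, -0.0]
ft_force: [-3.5, 1.4, 7.2]
width: 0.229
```

Emit:
arm_command --plan '[0,0.0075,0,0,0,0,1,0,0.015,0,0,0,0,1]'

```text
time_s: 19.3
tool_pos: [583.1, 24.9, 56.4]
tcp_rot: [-3.136, -0.177, -0.0]
ft_force: [-2.0, 0.1, 7.4]
width: 0.227
```

Emit:
arm_command --plan '[0,0.0075,0,0,0,0,1,0,0.015,0,0,0,0,1]'

```text
time_s: 19.5
tool_pos: [583.4, 21.9, 56.4]
tcp_rot: [-3.136, -0.177, -0.0]
ft_force: [-3.1, 0.8, 6.6]
width: 0.222
```

Emit:
arm_command --plan '[0,0.0075,0,0,0,0,1,0,0.015,0,0,0,0,1]'

```text
time_s: 19.7
tool_pos: [583.7, 18.9, 56.4]
tcp_rot: [-3.136, -0.177, 0.0]
ft_force: [-3.1, -0.6, 5.8]
width: 0.232
```

Emit:
arm_command --plan '[0,0.0075,0,0,0,0,1,0,0.015,0,0,0,0,1]'

```text
time_s: 19.9
tool_pos: [584.0, 16.0, 56.4]
tcp_rot: [-3.136, -0.177, -0.0]
ft_force: [-3.4, 1.0, 6.4]
width: 0.23
```

Emit:
arm_command --plan '[0,0.0075,0,0,0,0,1,0,0.015,0,0,0,0,1]'

```text
time_s: 20.1
tool_pos: [584.4, 13.3, 56.4]
tcp_rot: [-3.136, -0.177, -0.0]
ft_force: [-3.5, 4.0, 6.7]
width: 0.229
```

Emit:
arm_command --plan '[0,0.0075,0,0,0,0,1,0,0.015,0,0,0,0,1]'

```text
time_s: 20.3
tool_pos: [584.5, 12.4, 56.4]
tcp_rot: [-3.134, -0.179, 0.0]
ft_force: [-3.8, 9.3, 6.6]
width: 0.23
```

Emit:
arm_command --plan '[0,0.0075,0,0,0,0,1,0,0.015,0,0,0,0,1]'

```text
time_s: 20.5
tool_pos: [584.7, 10.8, 56.5]
tcp_rot: [-3.132, -0.18, 0.0]
ft_force: [-4.3, 11.6, 7.4]
width: 0.229
```

Emit:
arm_command --plan '[0,0.0075,0,0,0,0,1,0,0.015,0,0,0,0,1]'

```text
time_s: 20.7
tool_pos: [585.0, 7.5, 56.5]
tcp_rot: [-3.133, -0.18, 0.0]
ft_force: [-4.6, 7.8, 8.0]
width: 0.23
```

Emit:
arm_command --plan '[0,0.0075,0,0,0,0,1,0,0.015,0,0,0,0,1]'

```text
time_s: 20.9
tool_pos: [585.5, 3.4, 56.5]
tcp_rot: [-3.134, -0.179, 0.0]
ft_force: [-3.1, 5.8, 8.4]
width: 0.231
```

Emit:
arm_command --plan '[0,0.0075,0,0,0,0,1,0,0.015,0,0,0,0,1,0,0.018,0,0,0,0,1,0,0.018,0,0,0,0,1]'

```text
time_s: 21.3
tool_pos: [586.0, -0.8, 56.5]
tcp_rot: [-3.135, -0.178, 0.0]
ft_force: [-2.3, 5.1, 6.5]
width: 0.231
```

Emit:
arm_command --plan '[0,-0.006,0,0,0,0,1,0,-0.006,0,0,0,0,1,0,-0.006,0,0,0,0,1]'

```text
time_s: 21.6
tool_pos: [586.0, -0.7, 56.5]
tcp_rot: [-3.136, -0.177, -0.0]
ft_force: [-3.0, 0.7, 7.0]
width: 0.229
```

Emit:
arm_command --plan '[0,0,0,0,0,0,-1,0,0,0,0,0,0,-1,0,0,0,0,0,0,-1,0,0,0,0,0,0,-1,0,0,0,0,0,0,-1,0,0,0,0,0,0,-1]'

```text
time_s: 22.2
tool_pos: [586.1, -1.9, 55.8]
tcp_rot: [3.137, 0.176, -0.0]
ft_force: [-0.8, 0.1, -0.5]
width: 1.001
```

Emit:
arm_command --plan '[0,0,-0.15,0,0,0,-1,0,0,-0.35,0,0,0,-1,0,0,-0.6,0,0,0,-1,0,0,-0.6,0,0,0,-1,-0.45,0.538,-0.6,0,0,0,-1,-0.45,0.538,-0.6,0,0,0,-1,-0.45,0.538,-0.6,0,0,0,-1,-0.45,0.538,-0.6,0,0,0,-1,-0.45,0.538,-0.6,0,0,0,-1]'

```text
time_s: 23.1
tool_pos: [508.4, -119.6, 175.9]
tcp_rot: [3.137, 0.173, 0.001]
ft_force: [-0.3, 0.7, 0.3]
width: 1.002
```

```bash
cat > look.py <<'E'
from st import *
s=robot.state(); print(s['time_s'],s['tool_pos'],sl(s['tool_pos']),s['ft_force'])
for n in('scene','side','wrist'):
    i,im,d=cam(n); P=cloud(i,d); save(f'{n}_{s["time_s"]:.1f}.png',im)
    L=(P[...,:2]-O)@R; z=P[...,2]; hsv=cv2.cvtColor(im,cv2.COLOR_RGB2HSV); h,sa,v=[hsv[...,k].astype(int) for k in range(3)]
    for nm,k,xc in(('tab',(z>91)&(z<99)&(v<110),35),('flag',((h<8)|(h>172))&(sa>150)&(z>79)&(z<86),-55)):
        k=k&(abs(L[...,0]-xc)<16)&(abs(L[...,1])<160)
        if k.sum()>10: print(n,nm,k.sum(),np.round(L[k].mean(0),1),np.round(np.percentile(L[k],[3,97],axis=0),1).tolist())
E
python3 look.py
```

```text
23.1 [ 508.43210985 -119.60671621  175.92805528] [-53.72981134 -93.66378476] [-0.26854206  0.68818806  0.27180426]
scene tab 76 [35.8 14.3] [[25.1, 6.1], [45.4, 22.6]]
scene flag 54 [-54.3 -92.7] [[-64.0, -98.8], [-45.1, -86.5]]
side tab 88 [33.3 15.1] [[22.7, 7.0], [44.8, 25.2]]
side flag 74 [-55.8 -92.8] [[-64.7, -98.6], [-46.6, -85.3]]
wrist tab 986 [35.9 14.5] [[24.9, 5.8], [46.8, 24.3]]
wrist flag 347 [-53.  -92.3] [[-62.7, -98.1], [-44.3, -86.4]]
```

Emit:
arm_command --plan '[-0.005,0,0.2,0,0,0,-1,-0.005,0,0.4,0,0,0,-1,-0.005,0,0.57,0,0,0,-1,-0.005,0,0.66,0,0,0,-1,-0.005,0,0.66,0,0,0,-1,-0.005,0,0.66,0,0,0,-1]'

```text
time_s: 23.85
tool_pos: [508.3, -117.8, 44.0]
tcp_rot: [-3.136, -0.179, 0.0]
ft_force: [0.5, 0.3, 0.3]
width: 0.996
```

Emit:
arm_command --plan '[0,0,0,0,0,0,1,0,0,0,0,0,0,1,0,0,0,0,0,0,1,0,0,0,0,0,0,1,0,0,0,0,0,0,1,0,0,0,0,0,0,1,0,0,0,0,0,0,1,0,0,0,0,0,0,1]' --grip_force 40

```text
time_s: 24.65
tool_pos: [507.9, -119.0, 44.3]
tcp_rot: [3.136, 0.176, 0.001]
ft_force: [-1.6, -0.1, 5.2]
width: 0.154
```

```bash
python3 look.py
```

```text
24.65 [ 507.90032611 -119.04893299   44.33021204] [-54.19556984 -93.04979365] [-1.62049631 -0.05167872  5.21792745]
scene tab 77 [36.  14.1] [[25.6, 6.1], [46.0, 22.7]]
scene flag 13 [-46.6 -91. ] [[-49.4, -96.1], [-44.5, -87.3]]
side flag 20 [-63.2 -90. ] [[-65.3, -96.6], [-59.1, -85.2]]
wrist flag 1356 [-52.3 -92.7] [[-62.6, -99.1], [-44.1, -86.3]]
```

Emit:
arm_command --plan '[0,-0.02,0,0,0,0,1,0,-0.045,0,0,0,0,1,0,-0.07,0,0,0,0,1,0,-0.095,0,0,0,0,1,0,-0.12,0,0,0,0,1,0,-0.145,0,0,0,0,1,0,-0.17,0,0,0,0,1,0,-0.195,0,0,0,0,1,0,-0.22,0,0,0,0,1,0,-0.245,0,0,0,0,1,0,-0.27,0,0,0,0,1]'

```text
time_s: 25.9
tool_pos: [501.8, -65.6, 44.3]
tcp_rot: [3.136, 0.176, 0.001]
ft_force: [-1.9, -1.1, 6.4]
width: 0.159
```

Emit:
arm_command --plan '[0,-0.025,0,0,0,0,1,0,-0.05,0,0,0,0,1,0,-0.075,0,0,0,0,1,0,-0.1,0,0,0,0,1,0,-0.125,0,0,0,0,1,0,-0.15,0,0,0,0,1,0,-0.175,0,0,0,0,1,0,-0.2,0,0,0,0,1,0,-0.22,0,0,0,0,1,0,-0.24,0,0,0,0,1,0,-0.26,0,0,0,0,1,0,-0.27,0,0,0,0,1]'

```text
time_s: 27.1
tool_pos: [495.6, -11.7, 44.3]
tcp_rot: [3.136, 0.176, 0.0]
ft_force: [-1.8, -2.0, 6.8]
width: 0.159
```

```bash
python3 look.py
```

```text
27.1 [495.55674204 -11.66813684  44.31810862] [-54.39828075  15.03794089] [-1.8080717  -2.02503939  6.80868955]
scene tab 78 [36.  14.3] [[25.6, 6.4], [45.9, 22.9]]
side tab 91 [32.8 14.6] [[22.6, 6.8], [44.6, 24.7]]
side flag 13 [-63.9  16.4] [[-66.0, 9.8], [-60.1, 22.1]]
wrist tab 5863 [35.9 16. ] [[24.6, 6.9], [46.5, 25.2]]
wrist flag 1357 [-52.5  15.6] [[-62.8, 9.2], [-44.2, 22.1]]
```

Emit:
arm_command --plan '[0,0,0,0,0,0,-1,0,0,0,0,0,0,-1,0,0,0,0,0,0,-1,0,0,0,0,0,0,-1,0,0,0,0,0,0,-1,0,0,0,0,0,0,-1]'

```text
time_s: 27.85
tool_pos: [495.6, -11.6, 43.9]
tcp_rot: [3.137, 0.176, -0.0]
ft_force: [-0.3, -0.1, -0.2]
width: 1.004
```

Emit:
arm_command --plan '[0,0,-0.15,0,0,0,-1,0,0,-0.35,0,0,0,-1,0,0,-0.6,0,0,0,-1,0,0,-0.8,0,0,0,-1,0,0,-0.8,0,0,0,-1,-0.4,0,-0.8,0,0,0,-1,-0.4,0,-0.8,0,0,0,-1,-0.4,0,-0.8,0,0,0,-1,-0.4,0,-0.8,0,0,0,-1]'

```text
time_s: 28.75
tool_pos: [416.1, -20.8, 204.0]
tcp_rot: [3.136, 0.176, 0.001]
ft_force: [0.7, -0.1, 0.6]
width: 1.001
```

```bash
python3 look.py; ls pics
```

```text
28.75 [416.05504536 -20.75028963 204.01918444] [-134.41700659   14.94418751] [ 0.68908202 -0.12263361  0.61398995]
scene tab 77 [36.  14.5] [[25.7, 6.4], [45.7, 23.1]]
scene flag 42 [-53.6  15.1] [[-63.1, 10.0], [-44.8, 21.1]]
side tab 95 [32.8 15. ] [[22.6, 6.8], [44.3, 24.9]]
side flag 58 [-56.4  14.8] [[-65.7, 9.6], [-46.8, 21.8]]
wrist flag 371 [-54.2  15.7] [[-63.6, 9.5], [-45.0, 22.1]]
s2.png
scene0.png
scene_23.1.png
scene_24.6.png
scene_27.1.png
scene_28.8.png
side0.png
side_23.1.png
side_24.6.png
side_27.1.png
side_28.8.png
w1.png
wrist0.png
wrist_23.1.png
wrist_24.6.png
wrist_27.1.png
wrist_28.8.png
```

View pics/side_28.8.png

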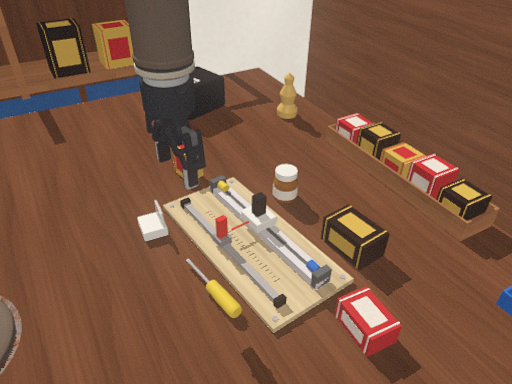

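The side view shows the carriage tab at (259,204) px and the flag at (222,227), with the flag's red pointer lined up on the carriage. The gripper is clear of the slide, and the bystanders look unmoved, though the gold carton is mostly hidden behind the gripper.

```bash
python3 -c "
from rig import robot; print(robot.finish_job())"
```

```text
the job is handed in; nothing more can be done
None
```

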